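# Close the sample vials in order

### The job

Close three of the sample vials in the rack by lightly pressing their raised stoppers straight down with the fingertips until each sits fully home on its glass: first the ball-topped one, then the square one, then the broad disc. Press gently, do not pick up or tip any vial, and leave the bar-topped stopper raised, because that vial is still venting. Everything else stays where it is, and the hand ends clear.

Things in the scene. Friction and masses are not known exactly. Their poses are not given: they have to be found in the camera images.
- rack: fixed white plastic rack, 160 (x) x 230 (y) x 35 mm high, origin at the centre of its underside on the bench. Six round wells 29.5 mm wide, 25 mm deep (floor 10 mm above the bench), at x = -36 and +36 mm, y = -72, 0 and +72 mm in its frame. Any vial may stand in any well.
- ball_vial: loose clear glass vial, 28 mm in diameter, 60 mm tall, about 60 g, standing in a well of the rack; origin at the centre of its underside, z up. It carries the grey rubber stopper whose head is a ball 28 mm in diameter. Under the head the stopper has a 6 mm thick, 21 mm wide collar, which meets the top of the glass when it is home.
- ball_top (a point): centre of the top surface of the ball stopper's head. It is 106 mm above the vial's underside when the stopper is fully raised and 94 mm when it is home and not touched. The head is soft: under a finger it sinks towards the collar by 1 mm per 1.6 N, at most 6 mm (10 N), and springs back.
- ball_stopper (a joint): travel of the ball stopper down into its vial, m: 0 fully raised, 0.012 home (collar on the glass, hard stop). Starts between 0 and 0.003. It moves straight down against about 2.5 N of friction and stays where it is left, so the finger must go about 1.6 mm deeper than the stopper's own travel.
- square_vial: loose clear glass vial, 28 mm in diameter, 60 mm tall, about 60 g, standing in a well of the rack; origin at the centre of its underside, z up. It carries the grey rubber stopper whose head is a square block 32 x 32 mm, 18 mm high. Under the head the stopper has a 6 mm thick, 21 mm wide collar, which meets the top of the glass when it is home.
- square_top (a point): centre of the top surface of the square stopper's head. It is 96 mm above the vial's underside when the stopper is fully raised and 84 mm when it is home and not touched. The head is soft: under a finger it sinks towards the collar by 1 mm per 1.6 N, at most 6 mm (10 N), and springs back.
- square_stopper (a joint): travel of the square stopper down into its vial, m: 0 fully raised, 0.012 home (collar on the glass, hard stop). Starts between 0 and 0.003. It moves straight down against about 2.5 N of friction and stays where it is left, so the finger must go about 1.6 mm deeper than the stopper's own travel.
- disc_vial: loose clear glass vial, 28 mm in diameter, 60 mm tall, about 60 g, standing in a well of the rack; origin at the centre of its underside, z up. It carries the grey rubber stopper whose head is a broad flat disc 44 mm in diameter, 10 mm high. Under the head the stopper has a 6 mm thick, 21 mm wide collar, which meets the top of the glass when it is home.
- disc_top (a point): centre of the top surface of the disc stopper's head. It is 88 mm above the vial's underside when the stopper is fully raised and 76 mm when it is home and not touched. The head is soft: under a finger it sinks towards the collar by 1 mm per 1.6 N, at most 6 mm (10 N), and springs back.
- disc_stopper (a joint): travel of the disc stopper down into its vial, m: 0 fully raised, 0.012 home (collar on the glass, hard stop). Starts between 0 and 0.003. It moves straight down against about 2.5 N of friction and stays where it is left, so the finger must go about 1.6 mm deeper than the stopper's own travel.
- bar_vial: loose clear glass vial, 28 mm in diameter, 60 mm tall, about 60 g, standing in a well of the rack; origin at the centre of its underside, z up. It carries the grey rubber stopper whose head is a narrow bar 44 x 10 mm, 18 mm high. Under the head the stopper has a 6 mm thick, 21 mm wide collar, which meets the top of the glass when it is home.
- bar_top (a point): centre of the top surface of the bar stopper's head. It is 96 mm above the vial's underside when the stopper is fully raised and 84 mm when it is home and not touched. The head is soft: under a finger it sinks towards the collar by 1 mm per 1.6 N, at most 6 mm (10 N), and springs back.
- bar_stopper (a joint): travel of the bar stopper down into its vial, m: 0 fully raised, 0.012 home (collar on the glass, hard stop). Starts between 0 and 0.003. It moves straight down against about 2.5 N of friction and stays where it is left, so the finger must go about 1.6 mm deeper than the stopper's own travel.
- capped1_vial: same glass vial, closed with a flat grey cap no wider than the glass (28 mm), 70 mm tall in all, loose in a well of the rack; nothing to do on it. Origin at the centre of its underside.
- capped2_vial: same glass vial, closed with a flat grey cap no wider than the glass (28 mm), 70 mm tall in all, loose in a well of the rack; nothing to do on it. Origin at the centre of its underside.
- beaker: bystander: empty glass beaker, 70 mm wide, 90 mm high, standing on the bench left of the rack; origin at the centre of its underside
- dish: bystander: clear shallow dish, 90 mm wide, 16 mm high, on the bench right of the rack; origin at the centre of its underside
- reagent_bottle: bystander: white bottle with blue cap, 64 mm wide, 120 mm high, on the bench left of the rack; origin at the centre of its underside
- marker: bystander: marker pen, 130 mm long, 15 mm thick, lying on the bench right of the rack; origin at the middle of its underside
- tip_box: bystander: blue open box with dividers, 85 x 120 x 50 mm, on the bench left of the rack; origin at the centre of its underside
Not all that is in view belongs to the job. Leave any green look-alike of the disc_vial alone.

How it is judged:
By the outcome, as a careful person would: the job done as asked, in the order asked, and still so for the second after the job is handed in, with the robot touching nothing.
It also fails if it takes over 48 s, if anything falls off the work surface, if the arm or the gripper's body presses on something with over 40 N, if the wrist force passes 120 N, or if a joint passes its speed limit or range.

### The arm

A 7-joint arm with a two-finger parallel gripper is mounted at the origin on the work surface. World frame = base frame: x ahead of the robot, y to its left, z up, the work surface at z = 0. Lengths are in mm, angles in degrees, forces in N, time in s.
With the tool pointing down it reaches from about 400 to 875 mm from the base axis. Payload 6.5 kg.
Tool frame: the origin (TCP) lies at the very end of the fingers, on their centre line; the grasp point (between the pads) lies 19 mm behind it; z points along the fingers, y is the direction in which the jaws open and shut (so a half turn about z gives the same grasp; the last joint's range is limited). The gripper opens to 88 mm and grips with 3 to 60 N. Pads are 18 mm wide; open, the fingers measure 123 mm over their backs; the gripper's body (75 mm by 187 mm) begins 45 mm behind the grasp point.
Start: joints at [-76.215, 30.733, -0.252, 88.115, 0.149, 61.152, -4.079], TCP at [196.301, 619.642, 238.716] pointing down, gripper open.
Joint ranges: [-154.64, 154.64], [-21.42, 123.67], [-72.66, 72.17], [13.99, 137.28], [-74.86, 254.86], [10.95, 109.41], [-158.01, 158.01]. Speed limits (degrees/s): [136.94, 136.94, 180, 180, 180, 180, 180].

### API

Orientations are given as [roll, pitch, yaw] about the fixed x, y, z axes, in that order (R = Rz(yaw) Ry(pitch) Rx(roll)).
In Python, from plant import manip gives the robot as it stands.
- The arm moves only by the shell command python3 -m jog 'ROWS' [OPENING]. ROWS is a JSON object of lists of equal length, an entry for each row: "slide": the shift along the tool's x, y, z as a fraction of full scale, a list of three; "turn": the turn, a rotation vector about the tool's x, y, z as a fraction of full scale, a list of three. In form: {"slide": [[dx, dy, dz], ...], "turn": [[rx, ry, rz], ...]}. A call has 1 to 5 rows; each row is the pose to reach, as a shift and turn from the pose measured when the call began, along the tool's axes at that moment; what a row does not reach only later rows make up. Full scale, the value 1, is 0.2 m for a shift and 120 degrees for a turn. A row lasts 1/12 s, in which the tool goes at most 41.7 mm and 7.16 degrees, less where a joint would pass 70% of its speed; a pose out of reach is approached as far as the arm can. A call with a number of a shift or a turn outside -1 to 1 is refused whole. A call with a gripper value outside its range is refused whole. OPENING is the gripper command: -1 is shut, 1 is fully open, values between are in proportion, set as the call begins (- or left out, the last holds). The fingers move at their own pace and stop on an object; the grip force is fixed at half the most. Time passes only in rows, so rows that repeat a pose let the fingers close. It gives the time, the measured TCP pose, the force and the opening at its end, in the units of the state.
- manip.sense(): the state, without advancing time (a new reading comes with each control period).
- manip.read_camera(name): name is "side" or "top"; returns (picture, depth): 384x512x3 uint8, blue, green, red; 384x512 float32, mm along the optical axis (not along the pixel's ray), 0 where there is no reading.
- manip.camera_model(name): a dict with "camera_matrix" (3x3 intrinsics, pixels), "distortion" ([k1, k2, p1, p2, k3] as OpenCV has them; the pictures are not rectified), "pose" (4x4, takes a point from camera to world coordinates). Camera axes: x right, y up, looking along -z (the intrinsics and any distortion apply to the point x, -y, -z); pixel columns grow to the right and rows downward; lengths in mm; the calibration is good to about 2 mm. A picture is of the moment at which its call begins. camera_model takes no time and is no camera call.
- manip.hand_in(): hands the job in, once; it reports no verdict.
The state is a dict: "t": time; "joints": joint angles; "joint_velocities": joint speeds; "effort": joint torques, N m; "tool_pos": TCP position; "ee_rot": TCP orientation; "ft_force": force on the tool from outside, world axes, zero at the start; "ft_torque": the same for the moment, N m; "grip_width": finger opening in mm.
Only numpy, scipy, OpenCV 4.12 (cv2) and the standard library are available. Lean on these libraries where they do the work, as an engineer would, in place of code of your own. Each camera call takes 0.05 s, during which the arm holds its last target. There are 200 camera calls.

## Working session

There is one attempt and no reset: what is moved stays moved. The work goes in short steps, Python scripts to look and compute and a shell command to move; the robot and the scene stay as the last step left them, time stands still between calls to the robot, and variables do not carry over. Pictures are saved under pics/ and viewed, about 8 in all and at most 12, crops included, and the job is handed in when it is done.

```bash
mkdir -p pics; ls; python3 - <<'E'
from plant import manip
import cv2,numpy as np
s=manip.sense();print(s)
for n in("top","side"):
    im,d=manip.read_camera(n);cv2.imwrite(f"pics/{n}0.png",im);np.savez(f"{n}0.npz",im=im,d=d)
    m=manip.camera_model(n);print(n,m)
E
```

```text
pics
{'t': 0.0, 'joints': array([-76.21485501,  30.77752646,  -0.25535833,  88.1708784 ,
         0.15026449,  61.15130939,  -4.07941354]), 'joint_velocities': array([0.02472921, 0.059057  , 0.02064406, 0.01210348, 0.05617599,
       0.01241936, 0.03897916]), 'effort': array([ 3.77695596e-04, -5.70975709e+01,  9.91268903e-01, -2.51613790e+01,
       -5.61854965e-02,  1.77860144e-02,  1.64179178e-04]), 'tool_pos': array([196.1294517 , 619.05628736, 237.83734919]), 'ee_rot': array([-1.79900929e+02,  7.89000041e-03,  1.62427572e+02]), 'ft_force': array([ 0.17457373,  0.07504977, -0.06299898]), 'ft_torque': array([ 0.00205593, -0.00063246,  0.00316919]), 'grip_width': 88.30120422760649}
top {'camera_matrix': array([[408.48170907,   0.        , 251.79981321],
       [  0.        , 408.48170907, 185.98270834],
       [  0.        ,   0.        ,   1.        ]]), 'distortion': array([-0.10174889,  0.        ,  0.        ,  0.        ,  0.        ]), 'pose': array([[-1.01576378e-02,  9.98484603e-01, -5.40862290e-02,
         4.72966434e+02],
       [-9.99910176e-01, -1.06153718e-02, -8.18248737e-03,
         6.37242761e+01],
       [-8.74423308e-03,  5.39982560e-02,  9.98502742e-01,
         1.54708395e+03],
       [ 0.00000000e+00,  0.00000000e+00,  0.00000000e+00,
         1.00000000e+00]])}
side {'camera_matrix': array([[404.61179532,   0.        , 262.19807573],
       [  0.        , 404.61179532, 198.01469612],
       [  0.        ,   0.        ,   1.        ]]), 'distortion': array([0.01037678, 0.        , 0.        , 0.        , 0.        ]), 'pose': array([[ 8.37616620e-01,  3.38720683e-01, -4.28563527e-01,
         7.04313231e+01],
       [-5.46114487e-01,  5.37263834e-01, -6.42733646e-01,
        -6.89517470e+02],
       [ 1.25445040e-02,  7.72409135e-01,  6.35001389e-01,
         8.41366100e+02],
       [ 0.00000000e+00,  0.00000000e+00,  0.00000000e+00,
         1.00000000e+00]])}
```

View pics/top0.png

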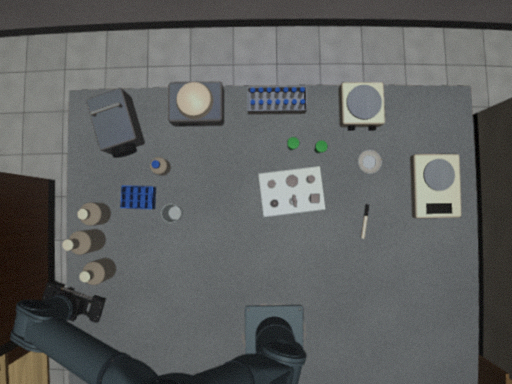

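View pics/side0.png

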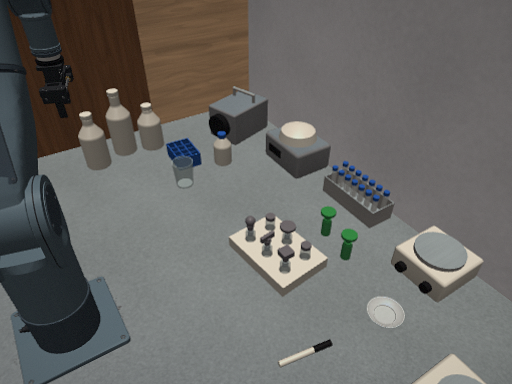

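The rack is at about (292,191) in the top view and (278,250) in the side view, with the green look-alikes outside it. Next is a close crop of both views.

```bash
python3 - <<'E'
import cv2,numpy as np
t=cv2.imread("pics/top0.png")[155:225,250:335];s=cv2.imread("pics/side0.png")[200:295,220:335]
f=lambda c,w:cv2.resize(c,(w,int(c.shape[0]*w/c.shape[1])),interpolation=cv2.INTER_CUBIC)
a=f(t,400);b=f(s,400);h=max(a.shape[0],b.shape[0])
o=np.zeros((h,800,3),np.uint8);o[:a.shape[0],:400]=a;o[:b.shape[0],400:]=b
cv2.imwrite("pics/crop1.png",o)
E
```

```text
(no output)
```

View pics/crop1.png

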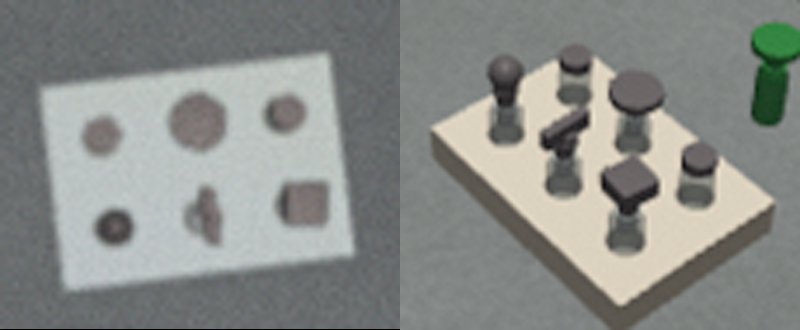

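Crop reading (top-view pixels):

| Row | Items |
|---|---|
| Front row, left to right | ball (274,203), bar (294,201), square (315,198) |
| Back row, left to right | flat cap (271,184), disc (292,181), flat cap (311,179) |

Things that could be mistaken for the disc are the two caps and the green look-alikes at (293,143) and (321,146). The disc is the broad grey one at (292,181). Next I measure.

```bash
cat >h.py <<'E'
import cv2,numpy as np
from plant import manip
def ray(n,uv):
    m=manip.camera_model(n);p=cv2.undistortPoints(np.array([[uv]],float),m["camera_matrix"],m["distortion"])[0,0]
    P=m["pose"];return P[:3,3],P[:3,:3]@np.array([p[0],-p[1],-1.])
def onz(n,uv,z):
    o,d=ray(n,uv);return o+d*(z-o[2])/d[2]
def tri(u1,u2):
    (a,d),(b,e)=ray("top",u1),ray("side",u2)
    k=np.linalg.lstsq(np.c_[d,-e],b-a,rcond=None)[0];p,q=a+k[0]*d,b+k[1]*e
    return (p+q)/2,np.linalg.norm(p-q)
def depthpt(n,d,uv):
    o,r=ray(n,uv);u,v=map(round,uv);w=d[v-1:v+2,u-1:u+2];return o+r*np.median(w[w>0])
E
python3 - <<'E'
from h import *
np.set_printoptions(precision=1,suppress=True)
T=np.load("top0.npz");S=np.load("side0.npz")
g=cv2.cvtColor(T["im"],cv2.COLOR_BGR2GRAY)
m=np.zeros_like(g);m[160:222,254:332]=(g[160:222,254:332]>150)
c=max(cv2.findContours(m,cv2.RETR_EXTERNAL,cv2.CHAIN_APPROX_NONE)[0],key=cv2.contourArea)
W=np.array([onz("top",p[0].astype(float),35)[:2] for p in c],np.float32)
r=cv2.minAreaRect(W);print("rack",r)
dark=np.zeros_like(g);cv2.drawContours(dark,[c],-1,1,-1);dark&=(g<140).astype(np.uint8)
n,l,st,ce=cv2.connectedComponentsWithStats(dark)
for i in range(1,n):
    if st[i,4]>20:print("top",ce[i],st[i],depthpt("top",T["d"],ce[i]))
gs=cv2.cvtColor(S["im"],cv2.COLOR_BGR2GRAY)
print(gs[214:232,244:258:2]);
ms=np.zeros_like(g);ms[205:280,230:325]=(gs[205:280,230:325]<85)
n,l,st,ce=cv2.connectedComponentsWithStats(ms)
for i in range(1,n):
    if st[i,4]>20:print("side",ce[i],st[i],depthpt("side",S["d"],ce[i]))
for k,u,v in(("ball",(274.4,203.2),(250.5,221.6)),("sq",(316,198),(285.6,251)),("disc",(292,181),(288,226.5)),("bar",(294.5,200.5),(267,237))):print(k,*tri(u,v),depthpt("top",T["d"],u),depthpt("side",S["d"],v))
E
```

```text
rack ((534.5826416015625, -70.7391586303711), (161.24119567871094, 230.7369384765625), 6.293344020843506)
top [291.6 180.5] [286 175  12  12 113] [569.7 -66.2  97. ]
top [309.9 178.7] [306 175   9   8  52] [ 576.4 -133.9   80.1]
top [271.1 183.6] [268 180   8   8  44] [560.3   6.2  80.9]
top [293.4 200.7] [290 195   7  12  60] [497.5 -71.2  98.9]
top [314.1 198. ] [309 194  11   9  93] [ 506.2 -144.4  104.1]
top [273.8 203. ] [270 200   8   7  48] [490.   -0.8 115.4]
[[127 125 129 131 131 128 131]
 [130 130 123 119 129 130 134]
 [130 129 105 101 112 134 132]
 [135 113  97 107  96 121 129]
 [131  89 101 117  98  95 132]
 [129  78  98 123  95  80 132]
 [127  71  91 108  88  73 129]
 [123  63  79  88  79  62 162]
 [127  47  71  75  69  80 204]
 [133  60  56  61  53 122 216]
 [131  94  43  45  39 157 214]
 [134 105  37  40  36 171 213]
 [131 104  56  50  40 177 212]
 [135 165  58  53  49 205 212]
 [183 203  35  44  50 217 210]
 [217 195  34  43  65 209 212]
 [214 170  73  54  86 177 213]
 [211 143  93  88  96 147 214]]
side [269.6 219.2] [266 217   9   5  23] [553.3  -4.4  76.3]
side [249.7 226.4] [245 219  10  18  88] [482.3 -13.5  91.9]
side [322.9 227.6] [321 219   4  17  52] [694.7 -74.5  28.1]
side [287.3 230.5] [280 226  16   8  35] [557.2 -82.3  93.8]
side [266.8 241. ] [261 233  13  19  94] [492.4 -81.5  89.3]
side [304.6 248.4] [301 245   9   6  28] [ 567.4 -146.1   76.4]
side [285.1 256.1] [278 250  16  12  74] [ 493.7 -159.7  103.3]
ball [490.   -4.2  98.2] 1.1743326864770753 [489.3  -3.1 115.3] [484.5 -14.3 108.9]
sq [ 504.6 -149.7  106.2] 3.6557027935222424 [ 506.2 -151.2  103.2] [ 503.2 -148.6  105.8]
disc [568.7 -68.5  91.6] 1.3400141595912183 [567.7 -67.6  97. ] [568.3 -70.   93.1]
bar [497.8 -75.2  95.6] 1.2907219642843595 [498.2 -74.8 104. ] [494.4 -79.  100.5]
```

```bash
cat >go.py <<'E'
import sys,numpy as np
from plant import manip
from scipy.spatial.transform import Rotation as R
t=np.array([float(a) for a in sys.argv[1:4]]);s=manip.sense()
print("frac",np.round(R.from_euler("xyz",s["ee_rot"],degrees=True).inv().apply(t-s["tool_pos"])/200,3),"rot",s["ee_rot"].round(2),"t",s["t"],"F",s["ft_force"].round(2))
E
python3 -m jog '{"slide":[[-0.14,-0.15,0],[-0.28,-0.3,0],[-0.42,-0.45,0],[-0.56,-0.6,0],[-0.7,-0.75,0]],"turn":[[0,0,0],[0,0,0],[0,0,0],[0,0,0],[0,0,0]]}' -1
python3 go.py 491 -3 150
```

```text
t: 0.52
tool_pos: [284.7, 431.7, 237.9]
ee_rot: [-179.9, 0.0, 162.4]
ft_force: [0.6, -0.5, 0.3]
grip_width: 56.8
frac [-1.639 -1.76   0.443] rot [-179.88    0.    162.43] t 0.5167 F [ 0.58 -0.47  0.31]
```

```bash

python3 -m jog '{"slide":[[-0.14,-0.15,0],[-0.28,-0.3,0],[-0.42,-0.45,0],[-0.56,-0.6,0],[-0.7,-0.75,0]],"turn":[[0,0,0],[0,0,0],[0,0,0],[0,0,0],[0,0,0]]}' -1
python3 -m jog '{"slide":[[-0.14,-0.15,0],[-0.28,-0.3,0],[-0.42,-0.45,0],[-0.56,-0.6,0],[-0.7,-0.75,0]],"turn":[[0,0,0],[0,0,0],[0,0,0],[0,0,0],[0,0,0]]}' -1
python3 go.py 491 -3 150
```

```text
t: 0.93
tool_pos: [373.2, 244.4, 238.1]
ee_rot: [-179.9, -0.0, 162.4]
ft_force: [1.8, 0.1, -0.0]
grip_width: 23.6
t: 1.35
tool_pos: [461.7, 57.0, 238.5]
ee_rot: [-179.9, -0.0, 162.4]
ft_force: [-0.1, 0.7, -0.3]
grip_width: 0.8
frac [-0.231 -0.241  0.443] rot [-1.7988e+02 -1.0000e-02  1.6244e+02] t 1.35 F [-0.1   0.73 -0.26]
```

```bash

python3 -m jog '{"slide":[[-0.12,-0.12,0],[-0.231,-0.241,0.15],[-0.231,-0.241,0.3],[-0.231,-0.241,0.443],[-0.231,-0.241,0.443]],"turn":[[0,0,0],[0,0,0],[0,0,0],[0,0,0],[0,0,0]]}' -1
python3 -m jog '{"slide":[[0,0,0.06],[0,0,0.1],[0,0,0.1]],"turn":[[0,0,0],[0,0,0],[0,0,0]]}' -1
python3 go.py 491 -3 101
python3 - <<'E'
from h import *
im={}
for n in("top","side"):
    im[n],d=manip.read_camera(n)
a=cv2.resize(im["top"][150:230,245:340],(400,337),interpolation=3);b=cv2.resize(im["side"][160:290,215:335],(400,433),interpolation=3)
o=np.zeros((433,800,3),np.uint8);o[:337,:400]=a;o[:,400:]=b
cv2.imwrite("pics/c2.png",o);print(manip.sense()["ft_force"])
for n in im:
    q=manip.camera_model(n);P=q["pose"];c=P[:3,:3].T@(manip.sense()["tool_pos"]-P[:3,3]);c=c*[1,-1,-1]
    print(n,cv2.projectPoints(c[None],np.zeros(3),np.zeros(3),q["camera_matrix"],q["distortion"])[0].ravel())
E
```

```text
t: 1.77
tool_pos: [487.4, -3.8, 145.5]
ee_rot: [-179.7, -0.5, 162.4]
ft_force: [-1.1, -0.6, -0.1]
grip_width: 0.2
t: 2.02
tool_pos: [486.5, -3.4, 125.1]
ee_rot: [-179.6, -0.6, 162.4]
ft_force: [-0.2, -0.3, 0.7]
grip_width: 0.7
frac [-0.022  0.01   0.12 ] rot [-179.62   -0.57  162.42] t 2.0167 F [-0.24 -0.32  0.73]
[-0.03066645  0.04855188 -0.27909806]
top [274.67393458 203.62582601]
side [249.34010888 213.97117567]
```

View pics/c2.png

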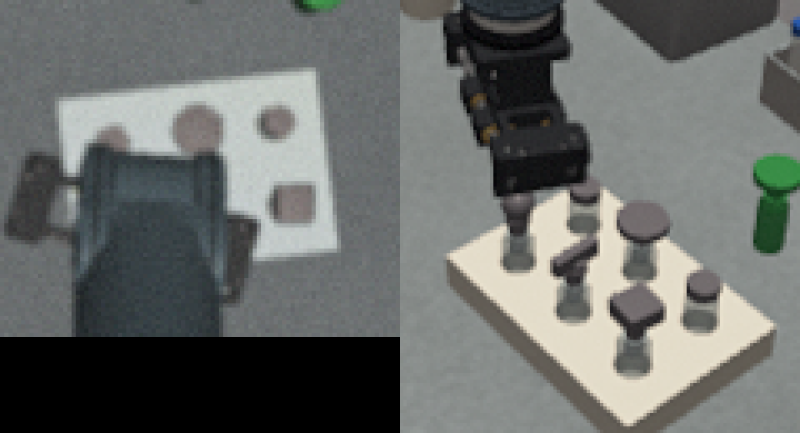

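The closed fingers sit over the ball in the side view, at (518,190) in the crop. The TCP is 4 mm short in x and there is a slight tilt, so I'll check the joints.

```bash

python3 -m jog '{"slide":[[-0.022,0.01,0],[-0.022,0.01,0]],"turn":[[0.003,-0.005,0],[0.003,-0.005,0]]}' -1
python3 go.py 491 -3 101
python3 -c "
from plant import manip;s=manip.sense();print(s['joints'].round(1),s['tool_pos'])"
```

```text
t: 2.28
tool_pos: [494.2, -2.2, 127.6]
ee_rot: [-179.4, 0.4, 162.5]
ft_force: [0.1, 0.2, -0.4]
grip_width: 0.5
frac [ 0.015 -0.007  0.133] rot [-179.38    0.37  162.46] t 2.2833 F [ 0.12  0.17 -0.42]
[-18.8  25.8  16.6 117.2 -10.4  38.2  76.9] [494.19533704  -2.21887267 127.63711141]
```

```bash

python3 -m jog '{"slide":[[0.015,-0.007,0.02],[0.015,-0.007,0.04],[0.015,-0.007,0.04],[0.015,-0.007,0.04]],"turn":[[-0.005,0.003,0],[-0.005,0.003,0],[-0.005,0.003,0],[-0.005,0.003,0]]}' -1
python3 go.py 491 -3 101
```

```text
t: 2.62
tool_pos: [490.6, -2.9, 119.4]
ee_rot: [-180.0, -0.0, 162.4]
ft_force: [-0.6, -0.6, -0.2]
grip_width: 0.5
frac [-0.002  0.     0.092] rot [-1.7997e+02 -3.0000e-02  1.6244e+02] t 2.6167 F [-0.61 -0.56 -0.2 ]
```

```bash

python3 -m jog '{"slide":[[0,0,0.01],[0,0,0.02],[0,0,0.03],[0,0,0.04],[0,0,0.05]],"turn":[[0,0,0],[0,0,0],[0,0,0],[0,0,0],[0,0,0]]}' -1
python3 -m jog '{"slide":[[0,0,0.005],[0,0,0.01],[0,0,0.015],[0,0,0.02],[0,0,0.02]],"turn":[[0,0,0],[0,0,0],[0,0,0],[0,0,0],[0,0,0]]}' -1
python3 go.py 491 -3 101
```

```text
t: 3.03
tool_pos: [490.7, -2.9, 109.3]
ee_rot: [-180.0, -0.0, 162.4]
ft_force: [-0.1, 0.6, 2.5]
grip_width: 0.3
t: 3.45
tool_pos: [490.6, -2.9, 105.1]
ee_rot: [-180.0, -0.0, 162.4]
ft_force: [0.4, 0.9, 1.5]
grip_width: 0.8
frac [-0.002  0.     0.021] rot [-1.7997e+02 -3.0000e-02  1.6244e+02] t 3.45 F [0.45 0.93 1.53]
```

```bash

python3 -m jog '{"slide":[[0,0,0.005],[0,0,0.01],[0,0,0.015],[0,0,0.015],[0,0,0.015]],"turn":[[0,0,0],[0,0,0],[0,0,0],[0,0,0],[0,0,0]]}' -1
python3 -m jog '{"slide":[[0,0,0.004],[0,0,0.007],[0,0,0.007]],"turn":[[0,0,0],[0,0,0],[0,0,0]]}' -1
python3 go.py 491 -3 101
```

```text
t: 3.87
tool_pos: [490.7, -2.9, 102.2]
ee_rot: [-180.0, -0.0, 162.4]
ft_force: [-0.2, 0.5, 2.4]
grip_width: 0.4
t: 4.12
tool_pos: [490.8, -2.9, 100.8]
ee_rot: [-180.0, -0.0, 162.4]
ft_force: [-0.3, 0.6, 4.3]
grip_width: 0.3
frac [-0.001 -0.    -0.001] rot [-1.7998e+02 -1.0000e-02  1.6244e+02] t 4.1167 F [-0.3   0.58  4.29]
```

```bash

python3 -m jog '{"slide":[[0,0,0.003],[0,0,0.006],[0,0,0.006],[0,0,0.006]],"turn":[[0,0,0],[0,0,0],[0,0,0],[0,0,0]]}' -1
python3 go.py 507 -146 150
```

```text
t: 4.45
tool_pos: [491.1, -2.9, 99.9]
ee_rot: [-180.0, 0.0, 162.4]
ft_force: [-0.4, 0.1, 6.3]
grip_width: 0.6
frac [-0.292 -0.658 -0.25 ] rot [-1.7999e+02  2.0000e-02  1.6244e+02] t 4.45 F [-0.4   0.07  6.31]
```

The ball is home: the force rises at about 1.6 N/mm, and extrapolating to zero gives a free top at about 103.8 mm. Next I lift and go to the square.

```bash

python3 -m jog '{"slide":[[0,0,-0.03],[0,0,-0.1],[0,0,-0.2],[0,0,-0.25],[0,0,-0.25]],"turn":[[0,0,0],[0,0,0],[0,0,0],[0,0,0],[0,0,0]]}' -1
python3 -m jog '{"slide":[[-0.07,-0.16,0],[-0.15,-0.33,0],[-0.22,-0.5,0],[-0.29,-0.65,0],[-0.292,-0.658,0]],"turn":[[0,0,0],[0,0,0],[0,0,0],[0,0,0],[0,0,0]]}' -1
python3 go.py 507 -146.3 120
```

```text
t: 4.87
tool_pos: [492.5, -2.9, 151.7]
ee_rot: [179.9, 0.2, 162.4]
ft_force: [-0.1, -0.2, -1.2]
grip_width: 0.1
t: 5.28
tool_pos: [507.9, -153.4, 151.4]
ee_rot: [-179.9, 0.3, 162.0]
ft_force: [0.1, 0.1, 0.2]
grip_width: 0.6
frac [0.016 0.033 0.157] rot [-179.86    0.31  161.97] t 5.2833 F [0.09 0.12 0.16]
```

```bash

python3 -m jog '{"slide":[[0.016,0.033,0],[0.016,0.033,0.05],[0.016,0.033,0.1],[0.016,0.033,0.15],[0.016,0.033,0.157]],"turn":[[-0.001,0.002,0],[-0.001,0.002,0],[-0.001,0.002,0],[-0.001,0.002,0],[-0.001,0.002,0]]}' -1
python3 go.py 507 -146.3 112
python3 - <<'E'
from h import *
im={}
for n in("top","side"):
    im[n],d=manip.read_camera(n)
a=cv2.resize(im["top"][150:230,245:340],(400,337),interpolation=3);b=cv2.resize(im["side"][190:290,225:325],(400,400),interpolation=3)
o=np.zeros((400,800,3),np.uint8);o[:337,:400]=a;o[:,400:]=b
cv2.imwrite("pics/c3.png",o)
E
```

```text
t: 5.7
tool_pos: [505.5, -144.4, 117.4]
ee_rot: [-180.0, -0.2, 162.1]
ft_force: [-0.4, 0.5, 0.5]
grip_width: 0.6
frac [-0.01  -0.007  0.027] rot [-1.7998e+02 -1.7000e-01  1.6210e+02] t 5.7 F [-0.43  0.45  0.54]
```

View pics/c3.png

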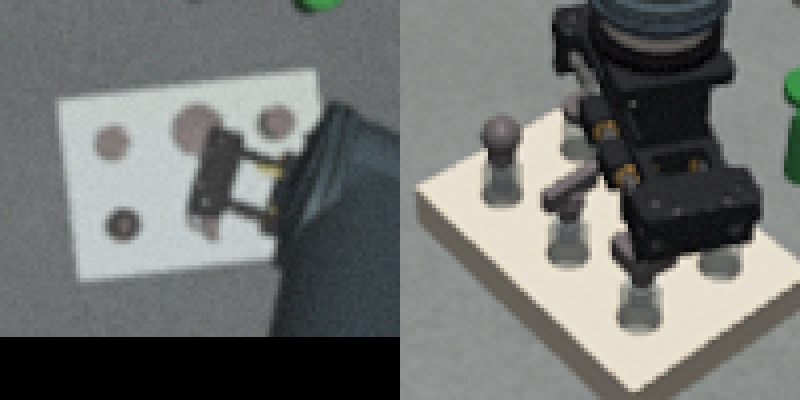

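The ball now sits low, with no neck showing at (500,135). The black block is the end of the wide gripper body, about 64 mm above the tip, so the fingers themselves are hidden behind it. The square is visible at (635,255) and the TCP is within about 2.5 mm, so I trim and descend.

```bash

python3 -m jog '{"slide":[[-0.01,-0.007,0],[-0.01,-0.007,0.01],[-0.01,-0.007,0.027],[-0.01,-0.007,0.027]],"turn":[[0,-0.001,0],[0,-0.001,0],[0,-0.001,0],[0,-0.001,0]]}' -1
python3 go.py 507 -146.3 100
```

```text
t: 6.13
tool_pos: [507.7, -147.2, 113.2]
ee_rot: [-180.0, 0.0, 162.0]
ft_force: [0.3, 0.4, 0.1]
grip_width: 0.4
frac [0.005 0.003 0.066] rot [-1.7998e+02  5.0000e-02  1.6204e+02] t 6.1333 F [0.26 0.39 0.13]
```

```bash

python3 -m jog '{"slide":[[0.003,0.002,0.01],[0.004,0.003,0.02],[0.004,0.003,0.035],[0.004,0.003,0.05],[0.004,0.003,0.06]],"turn":[[0,0,0],[0,0,0],[0,0,0],[0,0,0],[0,0,0]]}' -1
python3 -m jog '{"slide":[[0,0,0.01],[0,0,0.02],[0,0,0.025],[0,0,0.03],[0,0,0.03]],"turn":[[0,0,0],[0,0,0],[0,0,0],[0,0,0],[0,0,0]]}' -1
python3 go.py 507 -146.3 91
```

```text
t: 6.55
tool_pos: [507.2, -146.4, 101.0]
ee_rot: [-180.0, 0.1, 162.0]
ft_force: [0.4, 1.5, 2.6]
grip_width: 0.3
t: 6.97
tool_pos: [507.2, -146.3, 94.8]
ee_rot: [-180.0, 0.0, 162.0]
ft_force: [0.2, 0.8, 2.9]
grip_width: 0.2
frac [ 0.001 -0.     0.019] rot [-1.7998e+02  5.0000e-02  1.6204e+02] t 6.9667 F [0.2  0.82 2.9 ]
```

```bash

python3 -m jog '{"slide":[[0,0,0.005],[0,0,0.01],[0,0,0.015],[0,0,0.018],[0,0,0.018]],"turn":[[0,0,0],[0,0,0],[0,0,0],[0,0,0],[0,0,0]]}' -1
python3 -m jog '{"slide":[[0,0,0.003],[0,0,0.006],[0,0,0.006],[0,0,0.006]],"turn":[[0,0,0],[0,0,0],[0,0,0],[0,0,0]]}' -1
python3 go.py 570.4 -66.8 140
```

```text
t: 7.38
tool_pos: [507.3, -146.3, 91.3]
ee_rot: [-180.0, 0.1, 162.0]
ft_force: [-0.6, 1.1, 4.7]
grip_width: 0.3
t: 7.72
tool_pos: [507.5, -146.4, 90.4]
ee_rot: [-180.0, 0.1, 162.0]
ft_force: [-0.9, 0.3, 6.5]
grip_width: 0.6
frac [-0.177  0.476 -0.248] rot [-1.7999e+02  8.0000e-02  1.6204e+02] t 7.7167 F [-0.9   0.34  6.49]
```

The square is home: 6.5 N at 90.4 mm gives a free top at about 94 mm. On to the disc.

```bash

python3 -m jog '{"slide":[[0,0,-0.03],[0,0,-0.1],[0,0,-0.2],[0,0,-0.25],[0,0,-0.25]],"turn":[[0,0,0],[0,0,0],[0,0,0],[0,0,0],[0,0,0]]}' -1
python3 -m jog '{"slide":[[-0.04,0.11,0],[-0.09,0.24,0],[-0.14,0.37,0],[-0.177,0.476,0],[-0.177,0.476,0]],"turn":[[0,0,0],[0,0,0],[0,0,0],[0,0,0],[0,0,0]]}' -1
python3 go.py 570.4 -66.8 110
```

```text
t: 8.13
tool_pos: [508.8, -146.8, 142.4]
ee_rot: [180.0, 0.3, 162.0]
ft_force: [-0.3, -0.4, -0.2]
grip_width: 0.2
t: 8.55
tool_pos: [574.3, -61.5, 141.6]
ee_rot: [179.8, 0.3, 162.4]
ft_force: [0.3, 0.5, -0.1]
grip_width: 0.0
frac [ 0.011 -0.031  0.158] rot [179.82   0.31 162.41] t 8.55 F [ 0.27  0.46 -0.15]
```

```bash

python3 -m jog '{"slide":[[0.011,-0.031,0],[0.011,-0.031,0.05],[0.011,-0.031,0.1],[0.011,-0.031,0.14],[0.011,-0.031,0.14]],"turn":[[0.001,0.002,0],[0.001,0.002,0],[0.001,0.002,0],[0.001,0.002,0],[0.001,0.002,0]]}' -1
python3 -m jog '{"slide":[[0,0,0],[0,0,0]],"turn":[[0,0,0],[0,0,0]]}' -1
python3 go.py 570.4 -66.8 92
```

```text
t: 8.97
tool_pos: [568.4, -67.5, 111.1]
ee_rot: [-180.0, -0.2, 162.3]
ft_force: [0.0, 0.2, 0.2]
grip_width: 0.4
t: 9.13
tool_pos: [567.7, -68.0, 110.6]
ee_rot: [-180.0, -0.2, 162.3]
ft_force: [-0.4, 0.4, -0.3]
grip_width: 0.3
frac [-0.011  0.01   0.093] rot [-179.95   -0.22  162.28] t 9.1333 F [-0.37  0.37 -0.35]
```

```bash

python3 -m jog '{"slide":[[-0.011,0.01,0],[-0.011,0.01,0.01],[-0.011,0.01,0.02],[-0.011,0.01,0.03],[-0.011,0.01,0.03]],"turn":[[0,-0.001,0],[0,-0.001,0],[0,-0.001,0],[0,-0.001,0],[0,-0.001,0]]}' -1
python3 go.py 570.4 -66.8 92
```

```text
t: 9.55
tool_pos: [570.1, -66.7, 104.2]
ee_rot: [-179.9, -0.1, 162.3]
ft_force: [-0.3, -0.3, -0.0]
grip_width: 0.4
frac [-0.001  0.     0.061] rot [-1.7994e+02 -1.3000e-01  1.6229e+02] t 9.55 F [-0.34 -0.32 -0.02]
```

```bash

python3 -m jog '{"slide":[[0,0,0.012],[0,0,0.025],[0,0,0.037],[0,0,0.05],[0,0,0.06]],"turn":[[0,0,0],[0,0,0],[0,0,0],[0,0,0],[0,0,0]]}' -1
python3 -m jog '{"slide":[[0,0,0.01],[0,0,0.015],[0,0,0.02],[0,0,0.025],[0,0,0.025]],"turn":[[0,0,0],[0,0,0],[0,0,0],[0,0,0],[0,0,0]]}' -1
python3 go.py 570.4 -66.8 83
```

```text
t: 9.97
tool_pos: [570.2, -66.7, 92.1]
ee_rot: [-180.0, -0.1, 162.3]
ft_force: [-0.2, 0.0, 2.7]
grip_width: 0.6
t: 10.38
tool_pos: [570.2, -66.7, 87.0]
ee_rot: [-179.9, -0.1, 162.3]
ft_force: [0.5, -0.0, 2.9]
grip_width: 0.4
frac [-0.001  0.     0.02 ] rot [-1.7995e+02 -1.3000e-01  1.6228e+02] t 10.3833 F [ 0.5  -0.04  2.9 ]
```

```bash

python3 -m jog '{"slide":[[0,0,0.005],[0,0,0.01],[0,0,0.015],[0,0,0.019],[0,0,0.019]],"turn":[[0,0,0],[0,0,0],[0,0,0],[0,0,0],[0,0,0]]}' -1
python3 -m jog '{"slide":[[0,0,0.003],[0,0,0.006],[0,0,0.006],[0,0,0.006]],"turn":[[0,0,0],[0,0,0],[0,0,0],[0,0,0]]}' -1
```

```text
t: 10.8
tool_pos: [570.3, -66.7, 83.3]
ee_rot: [-180.0, -0.1, 162.3]
ft_force: [-0.3, 0.6, 4.5]
grip_width: 0.8
t: 11.13
tool_pos: [570.5, -66.7, 82.4]
ee_rot: [-180.0, -0.1, 162.3]
ft_force: [-1.1, 0.1, 7.0]
grip_width: 0.5
```

The disc is home: 7.0 N at 82.4 mm gives a free top at about 86.5 mm. I retreat and take a last look.

```bash

python3 -m jog '{"slide":[[0,0,-0.03],[0,0,-0.1],[0,0,-0.25],[0,0,-0.45],[0,0,-0.65]],"turn":[[0,0,0],[0,0,0],[0,0,0],[0,0,0],[0,0,0]]}' -1
python3 -m jog '{"slide":[[0.1,0.1,-0.1],[0.22,0.22,-0.15],[0.35,0.35,-0.15],[0.48,0.48,-0.15],[0.6,0.6,-0.15]],"turn":[[0,0,0],[0,0,0],[0,0,0],[0,0,0],[0,0,0]]}' -1
python3 -m jog '{"slide":[[0.1,0.15,0],[0.2,0.3,0],[0.3,0.45,0],[0.4,0.6,0],[0.5,0.75,0]],"turn":[[0,0,0],[0,0,0],[0,0,0],[0,0,0],[0,0,0]]}' -1
python3 -m jog '{"slide":[[0,0,0],[0,0,0]],"turn":[[0,0,0],[0,0,0]]}' -1
python3 - <<'E'
from h import *
im={};d={}
for n in("top","side"):
    im[n],d[n]=manip.read_camera(n)
a=cv2.resize(im["top"][150:230,245:340],(400,337),interpolation=3);b=cv2.resize(im["side"][190:290,225:325],(400,400),interpolation=3)
o=np.zeros((400,800,3),np.uint8);o[:337,:400]=a;o[:,400:]=b
cv2.imwrite("pics/c4.png",o);cv2.imwrite("pics/side4.png",im["side"])
D0=np.load("top0.npz")["d"]
for k,(u,v) in dict(ball=(274,203),bar=(294,201),sq=(315,198),disc=(292,181)).items():
    f=lambda q:np.median(q[v-2:v+3,u-2:u+3]);print(k,"depth change",f(d["top"])-f(D0))
E
```

```text
t: 11.55
tool_pos: [569.6, -66.8, 213.2]
ee_rot: [-179.9, -0.2, 162.3]
ft_force: [0.7, 0.1, 0.5]
grip_width: 0.4
t: 11.97
tool_pos: [490.7, 85.7, 243.8]
ee_rot: [-179.9, -0.2, 162.3]
ft_force: [0.0, 0.5, 0.6]
grip_width: 0.4
t: 12.38
tool_pos: [440.1, 260.4, 244.2]
ee_rot: [-179.9, -0.2, 162.3]
ft_force: [0.6, 0.7, 0.1]
grip_width: -0.0
t: 12.55
tool_pos: [438.9, 262.5, 244.1]
ee_rot: [-179.9, -0.3, 162.6]
ft_force: [0.1, -0.5, -0.4]
grip_width: 0.5
ball depth change 12.294678
bar depth change -2.357788
sq depth change 8.630493
disc depth change 11.215332
```

View pics/c4.png

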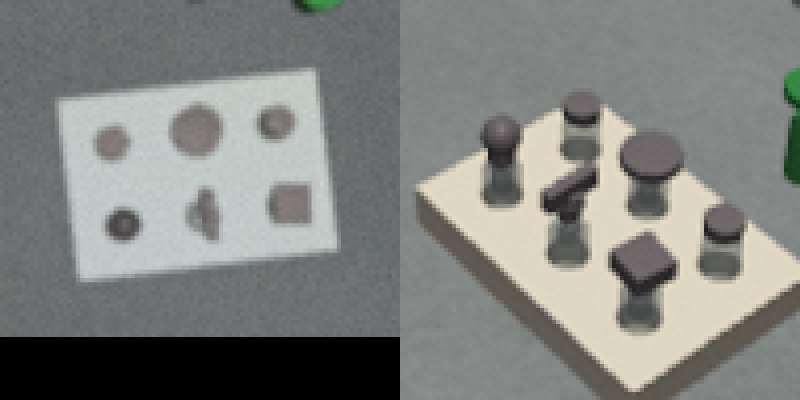

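View pics/side4.png

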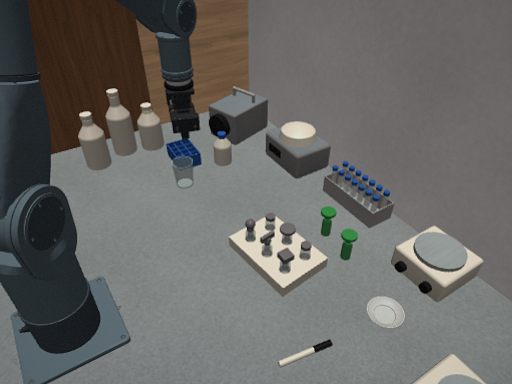

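All vials stand upright. The ball (500,135), square (643,258) and disc (652,158) sit low, the bar (570,187) is still raised, and the bystanders have not moved.

```bash
python3 -c "
from plant import manip;print(manip.hand_in())"
```

```text
the job is handed in; nothing more can be done
None
```

I pressed the ball, square and disc stoppers home in that order with the closed fingertips. The job was handed in at about 12.7 s with the hand clear, high up and to the left of the rack.

- **Press force:** it held at about 2.5–2.9 N while each stopper slid, then climbed against the hard stop to 6.3, 6.5 and 7.0 N. Working back from those forces, the untouched tops are at about 104, 94 and 86.5 mm. The heights you gave for home are 104, 94 and 86 mm.
- **Last pictures:** all vials stand upright in their wells, the bar stopper is still raised, and nothing else has visibly moved.
- **Depth check from above:** the tops dropped about 12 mm (ball), 9 mm (square) and 11 mm (disc). The bar read −2 mm, which I take as noise.
- **Weakest agreement:** the square's 9 mm drop is the least clear-cut, but it fits a stopper that started already 0–3 mm down, and the force reading supports it being home.

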